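# Take the whetstone out of its sliding-lid box and set it up for sharpening

## Robot

A 6-joint arm with a two-finger parallel gripper is mounted at the origin on a cart in front of the work surface, level with it; the furniture and walls round the work are solid. World frame = base frame: x ahead of the robot, y to its left, z up, the work surface at z = 0. Lengths are in m, angles in rad, forces in N, time in s.
With the tool pointing down it reaches from about 0.25 to 0.85 m from the base axis. Payload 12.5 kg.
Tool frame: the origin (TCP) lies at the very end of the fingers, on their centre line; the grasp point (between the pads) lies 19 mm behind it; z points along the fingers, y is the line along which they close (so a half turn about z gives the same grasp; the last joint's range is limited). The gripper opens to 93 mm and grips with 3 to 60 N. Pads are 15 mm wide; open, the fingers measure 128 mm over their backs; the gripper's body (75 mm by 188 mm) begins 65 mm behind the grasp point.
Start: joints at [1.108, 0.351, 1.652, -0, 1.139, -0.085], TCP at [0.203, 0.511, 0.219] pointing down, gripper open.
Joint ranges: [-2.75, 2.75], [-0.79, 2.1], [0.01, 2.65], [-1.57, 4.71], [0.07, 3.14], [-2.87, 2.87]. Speed limits (rad/s): [2.22, 2.22, 2.79, 3.14, 3.14, 3.14].

## Interface

Orientations are given as a unit quaternion [x, y, z, w].
In Python, from plant import state, optics, job_done gives the robot as it stands.
- The arm moves only by the tool carry_out, never from a script. Its argument "targets" is a list of rows, each a list of 3 entries, a list of its own where there are three numbers: the shift along the world's x, y, z in mm, then the turn, a rotation vector about the world's x, y, z in degrees, then the finger opening in mm, from 0 to 93. A call has 1 to 5 rows; each row shifts and turns the commanded pose from where the row before left it; what a row does not reach is not made up. A row lasts 1/10 s, in which the tool goes at most 50 mm and 8.59 degrees, less where a joint would pass 70% of its speed; a pose out of reach is approached as far as the arm can. A call with a gripper value outside its range is refused whole. The fingers move at their own pace and stop on an object; the grip force is fixed at half the most. Time passes only in rows, so rows that do not move let the fingers close. It gives the time, the measured TCP pose, the force, the opening and the grip force at its end, in the units of the state.
- state(): the state, without advancing time (a new reading comes with each control period).
- optics.camera(name): name is "scene" or "top" or "wrist"; returns the picture (480x640x3 uint8, blue, green, red); there is no depth.
- optics.camera_info(name): a dict with "mtx" (3x3 intrinsics, pixels), "world_from_camera" (4x4, takes a point from camera to world coordinates). Camera axes: x right, y down, z forward; pixel columns grow to the right and rows downward; lengths in m; the calibration is good to about 2 mm. A picture is of the moment at which its call begins: read the wrist's pose just before it. camera_info takes no time and is no camera call; for the wrist camera it gives the pose at the moment of the call.
- job_done(): hands the job in; it is judged then, once.
The state is a dict: "t": time; "q": joint angles; "dq": joint speeds; "tau": joint torques, N m; "tcp_pos": TCP position; "orientation": TCP orientation; "wrist_force": force on the tool from outside, world axes, zero at the start; "torque": the same for the moment, N m; "opening": opening from 0.0 (shut) to 1.0 (fully open); "grasp_force": force on a finger pad.
Only numpy, scipy, OpenCV 4.12 (cv2) and the standard library are available. Lean on these libraries where they do the work, as an engineer would, in place of code of your own. Each camera call takes 0.05 s, during which the arm holds its last target. There are 200 camera calls.

## Task

Get the whetstone ready for sharpening: slide the wooden box's lid out along its grooves until it comes free at the open end, and lay it flat on the worktop, handle up, beside the box and off the stone base. Then lift the whetstone out and set it, brown side up, squarely on the stone base between its two end stops. The stone chips easily, so set things down rather than dropping them, and leave the onion, lemon and garlic where they are.

Things in the scene. Friction and masses are not known exactly. Their poses are not given: they have to be found in the camera images.
- stone_box: Light wooden whetstone box, fixed, 190 mm long (x), 136 wide (y), 57 high. Origin: centre of its underside; z up. The lid slides in grooves in its two 13 mm side walls, under lips 110 mm apart that end at x = +95 mm. The back wall (x = -95 to -85) is full height; the front wall at +x is only 44 mm high, so the lid comes out toward +x only.
- box_mouth (a point): Middle of the top edge of the box's low front wall, 95 mm along the box's x from its centre, 44 mm up: the open end over which the lid slides out. x points the way out, z up. The worktop beyond it, on the far side of the base from the robot, is clear for the lid. Wall cabinets 0.43 m above the worktop begin 5 to 10 cm behind the box's far side: stay low.
- box_bay (a point): Middle of the box's inside, 14 mm above the worktop, at the level of the stone's underside (two rests hold its ends; the floor between them is at 6 mm). Within 45 mm of here along x the box is open 110 mm across, 30 mm beside the stone each side for fingers; beyond, cheeks up to 30 mm above the worktop flank the stone with 3 mm play.
- lid: Loose wooden sliding lid, 180 mm long (x), 120 wide (y), 6 thick, about 0.1 kg. Origin: centre of its underside; x the way it slides out, z up. In the grooves its underside is 44 mm up, with 2 mm play at each side and 1.5 mm above; it slides easily. Its origin is at x = +5 mm of the box when shut; it starts up to 25 mm ajar, and is clear of the grooves past x = +185 mm.
- lid_handle (a point): Middle of the lid's handle, a darker wooden bar across the lid's top: 14 mm thick along x, 60 mm long along y, 45 mm forward of the lid's centre. This point is 16 mm above the lid's underside; the bar rises from the lid's top face (6 mm above the underside) to 27 mm above the underside.
- whetstone: Whetstone, a rigid block 150 mm long (x), 50 mm wide (y), 25 mm high, 0.3 to 0.6 kg; upper half reddish brown, lower half grey. Origin: centre of its underside; z up, brown side up. It starts in the box under the lid, lying along the box, within 4 mm of the box's centre, underside at z = 14 mm.
- base: Stone base: flat light wooden board, fixed, 200 mm long (x), 70 wide (y), top 13 mm above the worktop, with a black rubber pad (58 mm wide) and a raised wooden stop across each end. Origin: centre of its underside; z up. The stops rise to 23 mm; their inner faces are 162 mm apart (x = -81 and +81), so the stone has 6 mm play at each end. The stone may lie either way round.
- base_seat (a point): Centre of the top of the base's rubber pad, 15 mm above the worktop: where the middle of the stone's underside belongs. x runs along the base toward a stop, z up.
- onion: Brown onion, 78 mm across, 85 mm high, loose bystander; origin at the centre of its underside.
- lemon: Yellow lemon, 71 x 53 x 51 mm, loose bystander; origin at the centre of its underside.
- garlic: White-pink garlic bulb, 60 mm across, 59 mm high, loose bystander; origin at the centre of its underside.

How it is judged:
By the outcome, as a careful person would: the job done as asked, in the order asked, and still so for the second after the job is handed in, with the robot touching nothing.
It also fails if it takes over 48 s, if anything falls off the work surface, if the arm or the gripper's body presses on something with over 40 N, if the wrist force passes 120 N, or if a joint passes its speed limit or range.

## Working session

There is one attempt and no reset: what is moved stays moved. The work goes in short steps, Python scripts to look and compute and a tool call to move; the robot and the scene stay as the last step left them, time stands still between calls to the robot, and variables do not carry over. Pictures are saved under pics/ and viewed, at most 10 in all, crops included, and the job is handed in when it is done.

Besides the shell and the picture viewer there is one more tool, called by a JSON object that holds its "fn" and its "kwargs". carry_out: Moves the arm, as the interface text tells. Its arguments: {"type":"object","properties":{"targets":{"type":"array","items":{"type":"array"}}},"required":["targets"]}

```bash
mkdir -p pics; ls; python3 - <<'E'
from plant import state,optics
import cv2
s=state();print({k:s[k] for k in('t','tcp_pos','orientation','opening')})
for n in('top','scene'):
    cv2.imwrite(f'pics/{n}0.png',optics.camera(n))
    i=optics.camera_info(n);print(i['mtx'],i['world_from_camera'])
E
```

```text
pics
{'t': 0.0, 'tcp_pos': array([0.20268677, 0.51090254, 0.21808167]), 'orientation': array([ 1.87778086e-01,  9.82211290e-01, -5.88209720e-04, -1.62073730e-04]), 'opening': 0.9988638036556688}
[[480.41290987   0.         325.62429105]
 [  0.         480.41290987 241.506805  ]
 [  0.           0.           1.        ]] [[-0.01907654 -0.9823137   0.18626829  0.42625301]
 [-0.99980421  0.01972167  0.00161094 -0.18030584]
 [-0.00525597 -0.18620108 -0.9824976   0.90417368]
 [ 0.          0.          0.          1.        ]]
[[527.72636705   0.         318.49401169]
 [  0.         527.72636705 223.4341331 ]
 [  0.           0.           1.        ]] [[ 0.74422879 -0.51701737  0.42286705  0.12608652]
 [-0.66785599 -0.58510858  0.46001775 -0.64098931]
 [ 0.00958597 -0.62477274 -0.7807478   0.8870063 ]
 [ 0.          0.          0.          1.        ]]
```

View pics/top0.png

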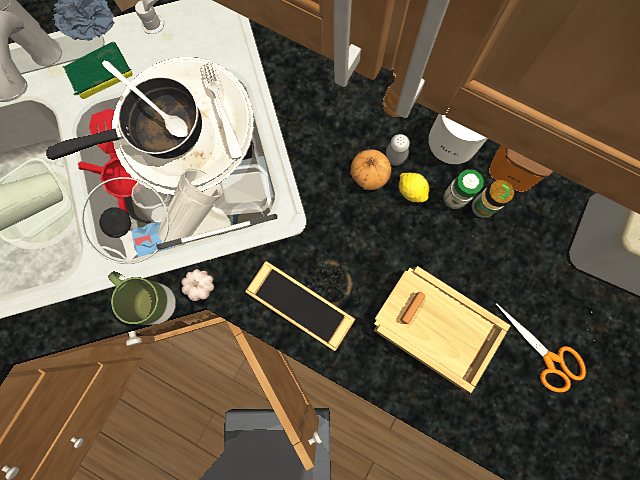

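View pics/scene0.png

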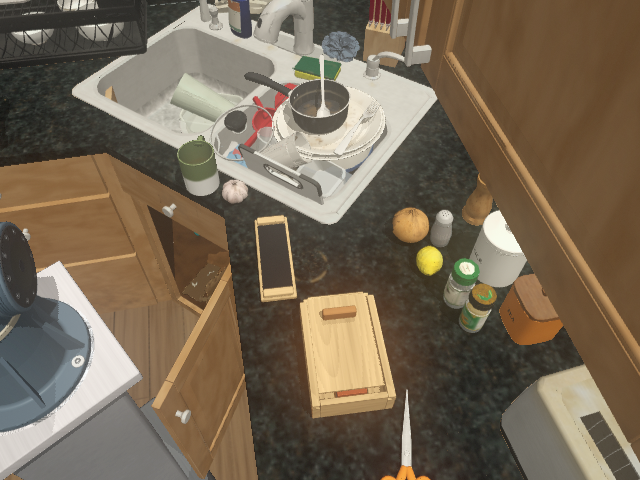

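The top view shows the box around (442,328), with its handle and mouth end at the upper left. The base is at about (300,305), the garlic at (198,285), the onion at (370,170) and the lemon at (414,187). Next I'll enlarge that area.

```bash
cat > h.py <<'E'
import numpy as np,cv2
from plant import state,optics
def ray(n,uv,z,i=None):
    i=i or optics.camera_info(n);T=np.array(i['world_from_camera']);d=T[:3,:3]@np.linalg.solve(np.array(i['mtx']),[uv[0],uv[1],1])
    return T[:3,3]+d*(z-T[2,3])/d[2]
def proj(n,p,i=None):
    i=i or optics.camera_info(n);T=np.linalg.inv(np.array(i['world_from_camera']));c=np.array(i['mtx'])@(T[:3,:3]@p+T[:3,3]);return c[:2]/c[2]
E
python3 - <<'E'
import cv2
a=cv2.imread('pics/top0.png')[250:400,240:515]
a=cv2.resize(a,None,fx=2.9,fy=2.9,interpolation=cv2.INTER_CUBIC)
cv2.imwrite('pics/c0.png',a[:, :800]);print(a.shape)
E
```

```text
(435, 798, 3)
```

View pics/c0.png

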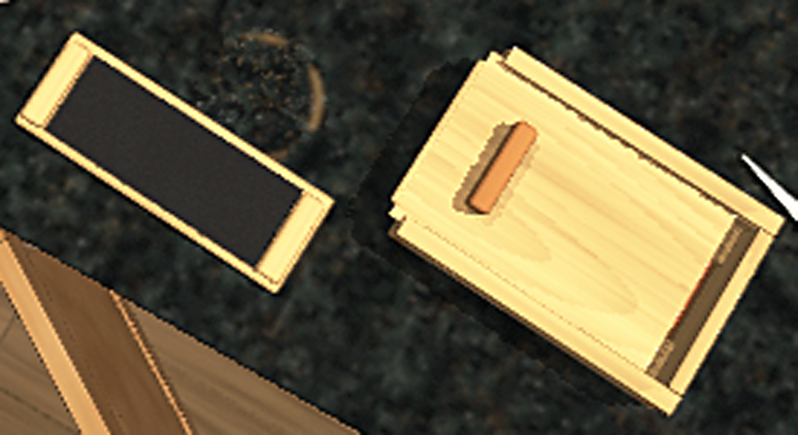

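The crop shows:
- Box top: back corners at about (782,222) and (671,412), front corners at about (515,47) and (393,218).
- Handle top: ends at about (525,123) and (482,213).
- Base: corners at (76,33), (17,120), (332,200) and (275,291).

```bash
cat > m.py <<'E'
from h import *
f=lambda u,v,z:ray('top',(240+(u+.5)/2.9-.5,250+(v+.5)/2.9-.5),z)[:2]*1000
def rep(n,c):
    c=np.array(c);print(n,c.round(0).tolist(),'ctr',c.mean(0).round(1))
bx=[f(782,222,.057),f(671,412,.057),f(390,222,.057),f(515,47,.057)];rep('box',bx)
d=(bx[3]+bx[2]-bx[0]-bx[1]);print('box yaw',np.degrees(np.arctan2(d[1],d[0])),'L',np.linalg.norm(d)/2,'W',np.linalg.norm(bx[0]-bx[1]),np.linalg.norm(bx[2]-bx[3]))
b=[f(332,200,.023),f(275,291,.023),f(17,120,.023),f(76,33,.023)];rep('base',b)
d=b[3]+b[2]-b[0]-b[1];print('base yaw',np.degrees(np.arctan2(d[1],d[0])),'L',np.linalg.norm(d)/2,'W',np.linalg.norm(b[0]-b[1]))
h=[f(527,123,.071),f(481,213,.071)];rep('handle',h);d=h[0]-h[1];print(np.degrees(np.arctan2(d[1],d[0])),np.linalg.norm(d))
l=[f(486,56,.05),f(394,207,.05)];rep('lid front',l)
l=[f(737,218,.05),f(650,372,.05)];rep('lid back',l)
for n,p,z in(('onion',(370,170),.04),('lemon',(414,187),.025),('garlic',(198,285),.03)):print(n,ray('top',p,z)*1000)
s=state();from scipy.spatial.transform import Rotation as R
print(R.from_quat(s['orientation']).as_matrix().round(3))
E
python3 m.py
```

```text
box [[431.0, -494.0], [323.0, -420.0], [436.0, -260.0], [540.0, -341.0]] ctr [ 432.3 -378.9]
box yaw 54.83342429116769 L 191.64462218110484 W 130.9835511147412 131.5338589871914
base [[450.0, -228.0], [395.0, -191.0], [504.0, -30.0], [559.0, -67.0]] ctr [ 477.  -129.1]
base yaw 55.93299487498275 L 193.76345721697473 W 66.01883307654765
handle [[492.0, -343.0], [440.0, -313.0]] ctr [ 465.7 -327.8]
-29.85446878327976 60.347526939695626
lid front [[535.0, -324.0], [444.0, -264.0]] ctr [ 489.9 -293.8]
lid back [[434.0, -470.0], [345.0, -411.0]] ctr [ 389.7 -440.7]
onion [ 725.4338581  -265.04922681   40.        ]
lemon [ 695.03808696 -348.90570992   25.        ]
garlic [515.95527993  55.32772116  30.        ]
[[-0.929  0.369 -0.   ]
 [ 0.369  0.929 -0.001]
 [ 0.    -0.001 -1.   ]]
```

{"fn": "carry_out", "kwargs": {"targets": [[[13, -42, 0], [0, 0, -0.65], 93], [[13, -42, 0], [0, 0, -0.65], 93], [[13, -42, 0], [0, 0, -0.65], 93], [[13, -42, 0], [0, 0, -0.65], 93], [[13, -42, 0], [0, 0, -0.65], 93]]}}

```text
t: 0.6
tcp_pos: [0.2678, 0.2995, 0.2184]
orientation: [0.216, 0.977, -0.0, -0.0]
wrist_force: [1.0, -0.7, 0.7]
opening: 1.0
grasp_force: 0.0
```

{"fn": "carry_out", "kwargs": {"targets": [[[13, -42, 0], [0, 0, -0.65], 93], [[13, -42, 0], [0, 0, -0.65], 93], [[13, -42, 0], [0, 0, -0.65], 93], [[13, -42, 0], [0, 0, -0.65], 93], [[13, -42, 0], [0, 0, -0.65], 93]]}}

```text
t: 1.1
tcp_pos: [0.3329, 0.0895, 0.2187]
orientation: [0.243, 0.97, 0.0, 0.0]
wrist_force: [0.3, 0.5, 0.2]
opening: 0.999
grasp_force: 0.0
```

{"fn": "carry_out", "kwargs": {"targets": [[[13, -42, 0], [0, 0, -0.65], 93], [[13, -42, 0], [0, 0, -0.65], 93], [[13, -42, 0], [0, 0, -0.65], 93], [[13, -42, 0], [0, 0, -0.65], 93], [[13, -42, 0], [0, 0, -0.65], 93]]}}

```text
t: 1.6
tcp_pos: [0.3979, -0.1208, 0.2186]
orientation: [0.271, 0.963, 0.0, -0.0]
wrist_force: [1.2, 0.6, 1.0]
opening: 1.0
grasp_force: 0.0
```

{"fn": "carry_out", "kwargs": {"targets": [[[14, -42, 0], [0, 0, -0.65], 93], [[14, -42, -10], [0, 0, -0.65], 93], [[14, -42, -10], [0, 0, -0.65], 93], [[13, -42, -10], [0, 0, -0.65], 93], [[13, -40, -10], [0, 0, -0.65], 93]]}}

```text
t: 2.1
tcp_pos: [0.4659, -0.3286, 0.1778]
orientation: [0.298, 0.955, 0.0, -0.0]
wrist_force: [0.3, 0.4, 0.8]
opening: 1.001
grasp_force: 0.0
```

```bash
python3 - <<'E'
from h import *
s=state();print(s['tcp_pos'],s['dq'].round(2));i=optics.camera_info('wrist');a=optics.camera('wrist');cv2.imwrite('pics/w1.png',a)
import pickle;pickle.dump(i,open('w1.pkl','wb'));print(i)
E
```

```text
[ 0.46592097 -0.32864048  0.17776744] [-0.41  0.69 -0.78  0.    0.08 -0.3 ]
{'mtx': array([[336.70816833,   0.        , 319.05973395],
       [  0.        , 336.70816833, 240.46236201],
       [  0.        ,   0.        ,   1.        ]]), 'world_from_camera': array([[ 5.69101009e-01,  7.87760911e-01,  2.35704875e-01,
         4.00914155e-01],
       [ 8.22267604e-01, -5.45160153e-01, -1.63329098e-01,
        -2.83000024e-01],
       [-1.67373729e-04,  2.86763238e-01, -9.58001471e-01,
         3.44992013e-01],
       [ 0.00000000e+00,  0.00000000e+00,  0.00000000e+00,
         1.00000000e+00]])}
```

View pics/w1.png

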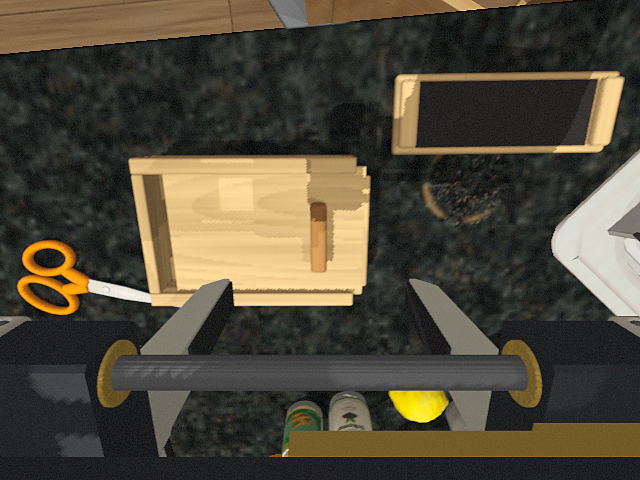

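The wrist view shows the handle top from (318,206) to (318,271). The box's back corners are at (130,158) and (153,305), its front corners at (357,158) and (352,305). The base corners are (396,75), (622,72), (393,152) and (609,152), and the sink rim's near point is (553,242).

```bash
cat > m2.py <<'E'
from h import *
import pickle;i=pickle.load(open('w1.pkl','rb'))
P=lambda u,v,z:ray('',(u,v),z,i)[:2]*1000
def q(n,c):
    c=np.array(c);d=c[2]+c[3]-c[0]-c[1];print(n,c.round().tolist(),'ctr',c.mean(0).round(1),'yaw',np.degrees(np.arctan2(d[1],d[0])).round(2),'L',np.linalg.norm(d)/2,'W',np.linalg.norm(c[0]-c[1]))
q('box',[P(130,158,.057),P(153,305,.057),P(357,158,.057),P(353,305,.057)])
q('base',[P(396,75,.023),P(393,152,.023),P(622,72,.023),P(609,152,.023)])
q('handle',[P(310,204,.071),P(312,272,.071),P(326,204,.071),P(325,271,.071)])
q('lid',[P(162,174,.05),P(172,290,.05),P(371,172,.05),P(366,292,.05)])
print('sink',P(553,242,0),P(640,160,0),P(640,310,0),'tcp',state()['tcp_pos'])
E
python3 m2.py
```

```text
box [[323.0, -421.0], [435.0, -498.0], [431.0, -265.0], [543.0, -342.0]] ctr [ 432.9 -381.5] yaw 55.32 L 189.14229147623786 W 135.42138150754195
base [[395.0, -197.0], [449.0, -233.0], [504.0, -35.0], [563.0, -69.0]] ctr [ 477.6 -133.4] yaw 55.65 L 197.94479583332426 W 64.85877151487598
handle [[438.0, -318.0], [488.0, -351.0], [446.0, -307.0], [494.0, -341.0]] ctr [ 466.7 -329.4] yaw 57.51 L 12.268995645936435 W 60.09761807055618
lid [[347.0, -411.0], [434.0, -477.0], [448.0, -261.0], [541.0, -326.0]] ctr [ 442.7 -368.7] yaw 55.25 L 183.04366296947185 W 109.49926028894178
sink [ 629.7672259  -136.79731687] [599.13673267 -30.74410415] [761.9891125  -88.10084296] tcp [ 0.46666728 -0.33303834  0.17603833]
```

{"fn": "carry_out", "kwargs": {"targets": [[[0, 0, -30], [0, 0, 0], 50], [[0, 0, -30], [0, 0, 0], 50], [[0, 0, -10], [0, 0, 0], 50], [[0, 0, 0], [0, 0, 0], 50], [[0, 0, 0], [0, 0, 0], 50]]}}

```text
t: 2.65
tcp_pos: [0.4663, -0.3271, 0.1097]
orientation: [0.298, 0.955, -0.0, 0.001]
wrist_force: [-0.1, 0.4, -0.4]
opening: 0.614
grasp_force: 0.0
```

{"fn": "carry_out", "kwargs": {"targets": [[[0, -1, -25], [0, 0, 0], 40], [[0, 0, -20], [0, 0, 0], 40], [[0, 0, -10], [0, 0, 0], 40], [[0, 0, -1], [0, 0, 0], 40], [[0, 0, 0], [0, 0, 0], 30]]}}

```text
t: 3.15
tcp_pos: [0.4664, -0.3282, 0.0537]
orientation: [0.298, 0.955, -0.0, 0.001]
wrist_force: [-0.3, -0.8, 0.0]
opening: 0.38
grasp_force: 0.0
```

{"fn": "carry_out", "kwargs": {"targets": [[[0, 0, 0], [0, 0, 0], 0], [[0, 0, 0], [0, 0, 0], 0], [[0, 0, 0], [0, 0, 0], 0], [[0, 0, 0], [0, 0, 0], 0], [[0, 0, 0], [0, 0, 0], 0]]}}

```text
t: 3.65
tcp_pos: [0.4661, -0.328, 0.0533]
orientation: [0.298, 0.955, -0.0, 0.0]
wrist_force: [-1.2, -0.1, 6.1]
opening: 0.146
grasp_force: 30.0
```

{"fn": "carry_out", "kwargs": {"targets": [[[4.3, 6.2, 0], [0, 0, 0], 0], [[5.7, 8.2, 0], [0, 0, 0], 0], [[8.5, 12.3, 0], [0, 0, 0], 0], [[8.5, 12.3, 0], [0, 0, 0], 0], [[8.5, 12.3, 0], [0, 0, 0], 0]]}}

```text
t: 4.15
tcp_pos: [0.5019, -0.2763, 0.053]
orientation: [0.298, 0.955, -0.0, 0.0]
wrist_force: [-1.1, -3.2, 4.7]
opening: 0.145
grasp_force: 30.0
```

{"fn": "carry_out", "kwargs": {"targets": [[[8.5, 12.3, 0], [0, 0, 0], 0], [[8.5, 12.3, 0], [0, 0, 0], 0], [[8.5, 12.3, 0], [0, 0, 0], 0], [[8.5, 12.3, 0], [0, 0, 0], 0], [[8.5, 12.3, 0], [0, 0, 0], 0]]}}

```text
t: 4.65
tcp_pos: [0.5444, -0.2137, 0.0524]
orientation: [0.298, 0.955, 0.0, -0.0]
wrist_force: [-0.3, -1.7, 2.2]
opening: 0.149
grasp_force: 30.1
```

{"fn": "carry_out", "kwargs": {"targets": [[[8.5, 12.3, 0], [0, 0, 0], 0], [[8.5, 12.3, 0], [0, 0, 0], 0], [[7, 10.2, 0], [0, 0, 0], 0], [[5, 7, 0], [0, 0, 0], 0], [[0, 0, 0], [0, 0, 0], 0]]}}

```text
t: 5.15
tcp_pos: [0.5733, -0.1721, 0.0524]
orientation: [0.297, 0.955, 0.0, -0.0]
wrist_force: [-0.3, 0.0, -0.8]
opening: 0.149
grasp_force: 30.0
```

```bash
python3 - <<'E'
from h import *
s=state();print(s['tcp_pos'],s['wrist_force']);a=optics.camera('scene')[170:430,200:480];cv2.imwrite('pics/s2.png',cv2.resize(a,None,fx=2,fy=2))
E
```

```text
[ 0.57331322 -0.17211882  0.052384  ] [-0.27932454  0.03083581 -0.84989781]
```

View pics/s2.png

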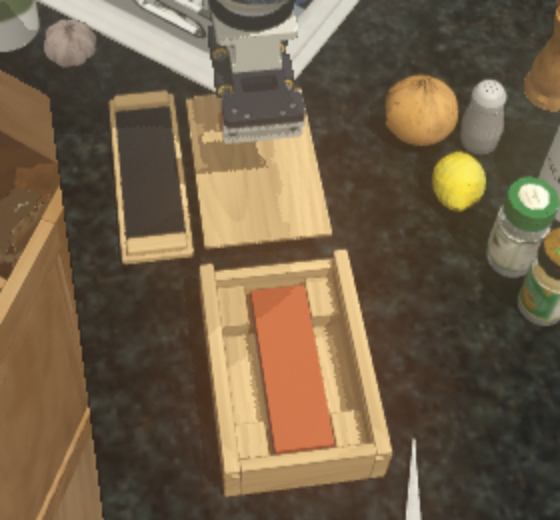

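The picture shows the lid clear of the grooves: the full lid is visible past the box's front wall, with a gap between them. The brown stone is exposed in the box and the lid sits beside the base. I'll shift the lid a little away from the base and lower it.

{"fn": "carry_out", "kwargs": {"targets": [[[4.5, -6.5, 0], [0, 0, 0], 0], [[4.5, -7, -10], [0, 0, 0], 0], [[0, 0, -15], [0, 0, 0], 0], [[0, 0, -10], [0, 0, 0], 0], [[0, 0, -4], [0, 0, 0], 0]]}}

```text
t: 5.7
tcp_pos: [0.5807, -0.1864, 0.0115]
orientation: [0.298, 0.955, 0.0, -0.002]
wrist_force: [0.0, 0.2, -1.8]
opening: 0.151
grasp_force: 30.0
```

{"fn": "carry_out", "kwargs": {"targets": [[[0, 0, -1], [0, 0, 0], 0], [[0, 0, -1], [0, 0, 0], 0], [[0, 0, -1], [0, 0, 0], 0], [[0, 0, 0], [0, 0, 0], 0]]}}

```text
t: 6.1
tcp_pos: [0.582, -0.1867, 0.0109]
orientation: [0.298, 0.955, -0.0, 0.0]
wrist_force: [-0.1, -0.7, -1.1]
opening: 0.147
grasp_force: 30.0
```

{"fn": "carry_out", "kwargs": {"targets": [[[0, 0, -0.7], [0, 0, 0], 0], [[0, 0, -0.7], [0, 0, 0], 0], [[0, 0, 0], [0, 0, 0], 0]]}}

```text
t: 6.4
tcp_pos: [0.5819, -0.1867, 0.0093]
orientation: [0.298, 0.955, -0.0, 0.0]
wrist_force: [0.4, 0.6, -0.4]
opening: 0.146
grasp_force: 30.0
```

{"fn": "carry_out", "kwargs": {"targets": [[[0, 0, -0.7], [0, 0, 0], 0], [[0, 0, -0.5], [0, 0, 0], 0], [[0, 0, 0], [0, 0, 0], 0]]}}

```text
t: 6.7
tcp_pos: [0.582, -0.1867, 0.0092]
orientation: [0.298, 0.955, -0.0, 0.0]
wrist_force: [-5.2, 1.2, 13.0]
opening: 0.147
grasp_force: 30.0
```

{"fn": "carry_out", "kwargs": {"targets": [[[0, 0, 0.8], [0, 0, 0], 30], [[0, 0, 0], [0, 0, 0], 40], [[0, 0, 0], [0, 0, 0], 40], [[0, 0, 10], [0, 0, 0], 40], [[0, 0, 40], [0, 0, 0], 40]]}}

```text
t: 7.2
tcp_pos: [0.5798, -0.1859, 0.0565]
orientation: [0.298, 0.955, 0.0, -0.003]
wrist_force: [0.6, -0.7, 0.7]
opening: 0.424
grasp_force: 0.0
```

```bash
python3 - <<'E'
from h import *
s=state();print(s['tcp_pos'],s['q'].round(2),s['opening'])
E
```

```text
[ 0.57975313 -0.18586553  0.05654708] [-0.39  0.66  1.61 -0.    0.89 -1.35] 0.42409397922033515
```

{"fn": "carry_out", "kwargs": {"targets": [[[0, 0, 45], [0, 0, 0], 64], [[-13.5, -17.5, 45], [0, 0, -8.2], 64], [[-13.5, -17.5, 30], [0, 0, -8.2], 64], [[-13.5, -17.5, 0], [0, 0, -8.2], 64], [[-13.5, -17.5, 0], [0, 0, -8.2], 64]]}}

```text
t: 7.7
tcp_pos: [0.5277, -0.2575, 0.1806]
orientation: [0.558, 0.83, 0.0, 0.001]
wrist_force: [-0.8, 0.7, -0.1]
opening: 0.685
grasp_force: 0.0
```

{"fn": "carry_out", "kwargs": {"targets": [[[-13.5, -17.5, 0], [0, 0, -8.2], 64], [[-13.5, -17.5, 0], [0, 0, -8.2], 64], [[-13.5, -17.5, 0], [0, 0, -8.2], 64], [[-13.5, -17.5, 0], [0, 0, -8.2], 64], [[-13.5, -17.5, 0], [0, 0, -8.2], 64]]}}

```text
t: 8.2
tcp_pos: [0.4598, -0.3448, 0.1794]
orientation: [0.813, 0.582, 0.0, 0.0]
wrist_force: [0.5, -0.7, -0.5]
opening: 0.687
grasp_force: 0.0
```

{"fn": "carry_out", "kwargs": {"targets": [[[-13.5, -17.5, 0], [0, 0, -8.2], 64], [[-1, 0, 0], [0, 0, 0], 64], [[0, 0, 0], [0, 0, 0], 64], [[0, 0, 0], [0, 0, 0], 64]]}}

```text
t: 8.6
tcp_pos: [0.4464, -0.361, 0.179]
orientation: [0.85, 0.526, 0.0, 0.0]
wrist_force: [-0.1, -0.1, 0.6]
opening: 0.69
grasp_force: 0.0
```

```bash
python3 - <<'E'
from h import *
s=state();print(s['tcp_pos'],s['orientation'].round(4),s['q'].round(2),s['opening'])
i=optics.camera_info('wrist');a=optics.camera('wrist');cv2.imwrite('pics/w3.png',a)
import pickle;pickle.dump(i,open('w3.pkl','wb'))
cv2.imwrite('pics/t3.png',optics.camera('top'))
E
```

```text
[ 0.44637873 -0.36097494  0.17899049] [8.502e-01 5.265e-01 1.000e-04 1.000e-04] [-0.76  0.44  1.63  0.    1.08 -0.3 ] 0.6898890203322562
```

View pics/w3.png

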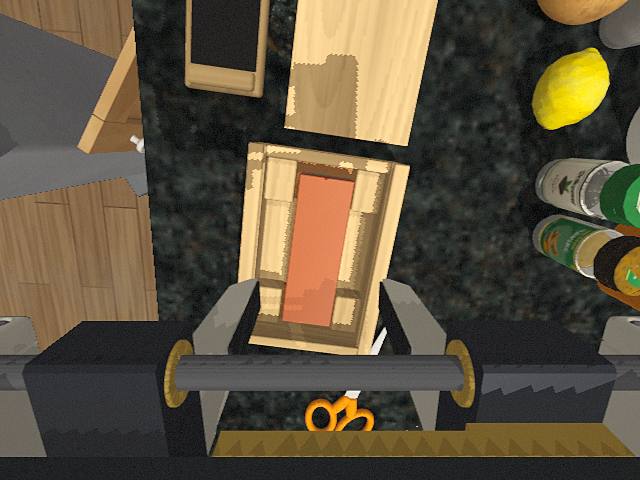

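The wrist view shows the stone's top corners at (297,174), (355,179), (333,327) and (283,321). The lid lies flat with its near edge from (284,129) to (408,146).

```bash
cat > m3.py <<'E'
from h import *
import pickle;i=pickle.load(open('w3.pkl','rb'))
P=lambda u,v,z:ray('',(u,v),z,i)[:2]*1000
def q(n,c):
    c=np.array(c);d=c[2]+c[3]-c[0]-c[1];print(n,c.round().tolist(),'ctr',c.mean(0).round(1),'yaw',np.degrees(np.arctan2(d[1],d[0])).round(2),'L',np.linalg.norm(d)/2,'W',np.linalg.norm(c[0]-c[1]))
a=cv2.imread('pics/w3.png').astype(int);m=((a[...,2]-a[...,1]>60)&(a[...,1]>60)).astype(np.uint8);m[:165]=0;m[335:]=0;m[:,:270]=0;m[:,365:]=0
c=max(cv2.findContours(m,0,1)[0],key=cv2.contourArea)
r=cv2.approxPolyDP(cv2.convexHull(c),6,True)[:,0];print(r.tolist())
w=np.array([P(*p,.039) for p in c[:,0].astype(float)],np.float32);print(cv2.minAreaRect(w))
q('stone',[P(283,321,.039),P(333,327,.039),P(297,174,.039),P(355,179,.039)])
q('box',[P(250,345,.057),P(372,355,.057),P(249,142,.057),P(409,164,.057)])
E
python3 m3.py
```

```text
[[300, 174], [354, 182], [328, 326], [282, 320]]
((432.097412109375, -383.3644714355469), (149.7996368408203, 50.183963775634766), 55.310020446777344)
stone [[370.0, -432.0], [413.0, -462.0], [452.0, -307.0], [497.0, -334.0]] ctr [ 433.  -383.8] yaw 56.84 L 150.93428285191408 W 51.84813142287096
box [[335.0, -433.0], [438.0, -497.0], [430.0, -265.0], [542.0, -340.0]] ctr [ 436.4 -384. ] yaw 58.54 L 190.22431467044842 W 121.66772909286499
```

{"fn": "carry_out", "kwargs": {"targets": [[[-7, -11, -10], [0, 0, -4.25], 63], [[-7.3, -11.4, -20], [0, 0, -4], 63], [[0, 0, -25], [0, 0, 0], 63], [[0, 0, -15], [0, 0, 0], 63], [[0, 0, 0], [0, 0, 0], 63]]}}

```text
t: 9.2
tcp_pos: [0.4311, -0.3828, 0.1068]
orientation: [0.886, 0.463, -0.0, -0.002]
wrist_force: [-0.6, 0.6, 0.6]
opening: 0.678
grasp_force: 0.0
```

{"fn": "carry_out", "kwargs": {"targets": [[[0, 0, 0], [0, 0, 0], 63]]}}

```text
t: 9.3
tcp_pos: [0.432, -0.3838, 0.1091]
orientation: [0.886, 0.463, 0.0, 0.0]
wrist_force: [0.2, -0.1, 0.1]
opening: 0.681
grasp_force: 0.0
```

{"fn": "carry_out", "kwargs": {"targets": [[[0, 0, -30], [0, 0, 0], 63], [[0, 0, -30], [0, 0, 0], 63], [[0, 0, -20], [0, 0, 0], 63], [[0, 0, -10], [0, 0, 0], 63], [[0, 0, 0], [0, 0, 0], 63]]}}

```text
t: 9.8
tcp_pos: [0.4317, -0.3839, 0.0186]
orientation: [0.886, 0.463, -0.0, -0.0]
wrist_force: [-0.1, -0.3, 0.4]
opening: 0.676
grasp_force: 0.0
```

{"fn": "carry_out", "kwargs": {"targets": [[[0, 0, 0], [0, 0, 0], 45], [[0, 0, 0], [0, 0, 0], 45], [[0, 0, 0], [0, 0, 0], 45], [[0, 0, 0], [0, 0, 0], 45]]}}

```text
t: 10.2
tcp_pos: [0.4319, -0.3844, 0.02]
orientation: [0.887, 0.463, 0.0, 0.001]
wrist_force: [-1.7, 0.5, 7.6]
opening: 0.534
grasp_force: 30.0
```

{"fn": "carry_out", "kwargs": {"targets": [[[0, 0, 3], [0, 0, 0], 45], [[0, 0, 7], [0, 0, 0], 45], [[0, 0, 20], [0, 0, 0], 45], [[0, 0, 30], [0, 0, 0], 45], [[0, 0, 30], [0, 0, 0], 45]]}}

```text
t: 10.7
tcp_pos: [0.4313, -0.3838, 0.1098]
orientation: [0.887, 0.463, -0.0, -0.0]
wrist_force: [0.6, -0.6, -3.8]
opening: 0.535
grasp_force: 30.0
```

{"fn": "carry_out", "kwargs": {"targets": [[[0, 15, 30], [0, 0, 0], 45], [[-2, 35, 10], [0, 0, 0], 45], [[-2, 35, 0], [0, 0, 0], 45], [[-2, 35, 0], [0, 0, 0], 45], [[-2, 35, 0], [0, 0, 0], 45]]}}

```text
t: 11.2
tcp_pos: [0.4232, -0.2277, 0.1492]
orientation: [0.887, 0.462, 0.0, 0.0]
wrist_force: [0.6, 0.2, -3.9]
opening: 0.531
grasp_force: 30.0
```

{"fn": "carry_out", "kwargs": {"targets": [[[-2, 15, 0], [0, 0, 0], 45], [[0, 0, 0], [0, 0, 0], 45], [[0, 0, 0], [0, 0, 0], 45], [[0, 0, 0], [0, 0, 0], 45]]}}

```text
t: 11.6
tcp_pos: [0.4218, -0.2151, 0.1489]
orientation: [0.887, 0.462, 0.0, 0.0]
wrist_force: [0.1, -0.1, -4.3]
opening: 0.535
grasp_force: 30.0
```

```bash
python3 - <<'E'
from h import *
s=state();print(s['tcp_pos'],s['orientation'].round(4),s['wrist_force'],s['dq'].round(3),s['opening'])
i=optics.camera_info('wrist');a=optics.camera('wrist');cv2.imwrite('pics/w4.png',a)
import pickle;pickle.dump(i,open('w4.pkl','wb'))
E
```

```text
[ 0.42184212 -0.21508463  0.14886384] [8.868e-01 4.622e-01 1.000e-04 3.000e-04] [ 0.14673013 -0.09617359 -4.3220276 ] [-0.003  0.006  0.003  0.001 -0.001  0.002] 0.5349565885150233
```

View pics/w4.png

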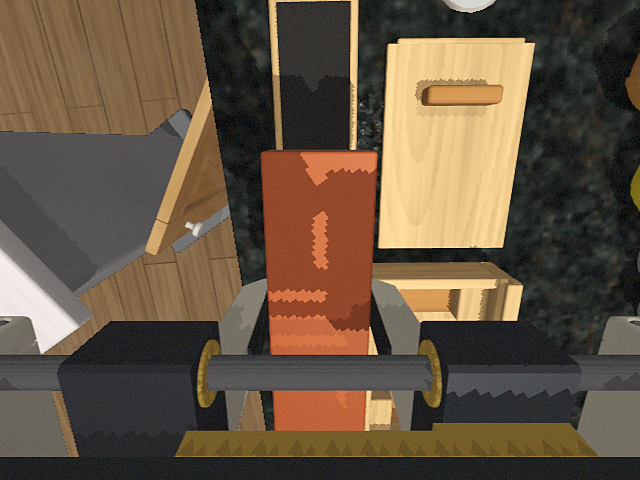

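The wrist view shows the stone held straight, with its front edge from (261,151) to (377,152). The base's long edges are at columns of about 273 and 356, and its far stop is just at the top border. I'll move ahead to see the far stop.

{"fn": "carry_out", "kwargs": {"targets": [[[15, 22, 0], [0, 0, 0], 45], [[15, 22, 0], [0, 0, 0], 45], [[10, 13, 0], [0, 0, 0], 45], [[0, 0, 0], [0, 0, 0], 45], [[0, 0, 0], [0, 0, 0], 45]]}}

```text
t: 12.15
tcp_pos: [0.4615, -0.1576, 0.1485]
orientation: [0.887, 0.463, -0.0, -0.0]
wrist_force: [-0.7, 0.3, -5.2]
opening: 0.537
grasp_force: 30.0
```

```bash
python3 - <<'E'
from h import *
s=state();print(s['tcp_pos'],s['orientation'].round(4),s['dq'].round(3))
i=optics.camera_info('wrist');a=optics.camera('wrist');cv2.imwrite('pics/w5.png',a)
import pickle;pickle.dump(i,open('w5.pkl','wb'))
cv2.imwrite('pics/w5c.png',cv2.resize(a[0:190,225:425],None,fx=3,fy=3,interpolation=cv2.INTER_CUBIC))
E
```

```text
[ 0.4614648  -0.15764265  0.14854685] [ 8.866e-01  4.626e-01 -2.000e-04 -0.000e+00] [-0.014 -0.005  0.007 -0.     0.    -0.002]
```

View pics/w5c.png

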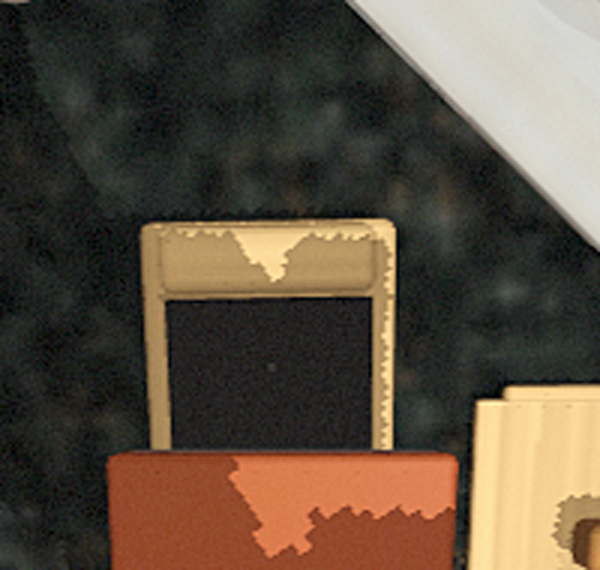

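The crop shows the base's far end. The board end is at row 220 with corners at columns 142 and 396, and the foot of the stop's inner face is at row 297. The pad spans columns 167 to 372, and the stone's front top edge is at row 456, columns 108 to 458.

```bash
python3 - <<'E'
from h import *
import pickle;i=pickle.load(open('w5.pkl','rb'))
P=lambda u,v,z:ray('',(225+(u+.5)/3-.5,(v+.5)/3-.5),z,i)[:2]*1000
th=np.radians(55.4);U=np.array([np.cos(th),np.sin(th)]);V=np.array([-U[1],U[0]])
def s(n,a,b,off):
    a,b=np.array(a),np.array(b);d=b-a;m=(a+b)/2;print(n,m.round(1),'w',np.linalg.norm(d).round(1),'perp yaw',np.degrees(np.arctan2(d[1],d[0])).round(2)+90,'centre',(m-off*U).round(1))
s('end',P(142,222,.013),P(396,220,.013),100)
s('stopfoot',P(166,298,.015),P(371,297,.015),81)
s('stone',P(108,457,.1685),P(458,457,.1685),75)
for n,(a,b) in {'padL':((166,300),(170,449)),'padR':((371,300),(373,449))}.items():
    d=P(*b,.015)-P(*a,.015);print(n,np.degrees(np.arctan2(-d[1],-d[0])))
for n,(a,b) in {'L':((146,290),(153,449)),'R':((396,290),(391,449))}.items():
    A,B=P(*a,.013),P(*b,.013);d=A-B;print(n,A,B,np.degrees(np.arctan2(d[1],d[0])))
i=pickle.load(open('w1.pkl','rb'));Q=lambda u,v,z:ray('',(u,v),z,i)[:2]*1000
s('w1 near stop foot',Q(418,81,.015),Q(414,147,.015),-81)
s('w1 far stop foot',Q(596,79,.015),Q(586,146,.015),81)
E
```

```text
end [534.4 -47.2] w 69.2 perp yaw 55.53 centre [ 477.7 -129.5]
stopfoot [523.1 -63.1] w 56.6 perp yaw 55.38 centre [ 477.1 -129.8]
stone [505.2 -96. ] w 49.3 perp yaw 55.12 centre [ 462.6 -157.7]
padL 54.865140816780304
padR 57.381279281377296
L [496.49107182 -41.91258586] [472.44874511 -77.03469933] 55.60698232027564
R [553.33944297 -81.54420103] [ 528.93746879 -116.41202392] 55.01404788501285
w1 near stop foot [ 433.6 -197.3] w 57.0 perp yaw 56.34 centre [ 479.6 -130.6]
w1 far stop foot [524.  -64.5] w 57.9 perp yaw 59.45 centre [ 478.  -131.1]
```

{"fn": "carry_out", "kwargs": {"targets": [[[8, 14, -20], [0, 0, 0.3], 45], [[7, 14, -30], [0, 0, 0], 45], [[0, 0, -30], [0, 0, 0], 45], [[0, 0, -20], [0, 0, 0], 45], [[0, 0, 0], [0, 0, 0], 45]]}}

```text
t: 12.7
tcp_pos: [0.4748, -0.1293, 0.0466]
orientation: [0.886, 0.464, -0.002, -0.002]
wrist_force: [-0.3, -0.9, -3.3]
opening: 0.535
grasp_force: 30.0
```

{"fn": "carry_out", "kwargs": {"targets": [[[0, 0, 0], [0, 0, 0], 45], [[0, 0, 0], [0, 0, 0], 45]]}}

```text
t: 12.9
tcp_pos: [0.4772, -0.1297, 0.05]
orientation: [0.886, 0.465, 0.001, 0.001]
wrist_force: [0.4, 0.3, -5.0]
opening: 0.537
grasp_force: 30.0
```

{"fn": "carry_out", "kwargs": {"targets": [[[-0.7, 0, -12], [0, 0, 0], 45], [[0, 0, -8], [0, 0, 0], 45], [[0, 0, -4], [0, 0, 0], 45], [[0, 0, -1], [0, 0, 0], 45], [[0, 0, 0], [0, 0, 0], 45]]}}

```text
t: 13.4
tcp_pos: [0.4759, -0.129, 0.0236]
orientation: [0.885, 0.465, -0.0, -0.0]
wrist_force: [-1.4, -0.3, -5.0]
opening: 0.538
grasp_force: 30.0
```

{"fn": "carry_out", "kwargs": {"targets": [[[0, 0, -1], [0, 0, 0], 45], [[0, 0, -1], [0, 0, 0], 45], [[0, 0, 0], [0, 0, 0], 45]]}}

```text
t: 13.7
tcp_pos: [0.4759, -0.129, 0.0217]
orientation: [0.885, 0.465, 0.0, 0.0]
wrist_force: [-0.7, 0.4, -4.5]
opening: 0.539
grasp_force: 30.0
```

{"fn": "carry_out", "kwargs": {"targets": [[[0, 0, -0.8], [0, 0, 0], 45], [[0, 0, -0.7], [0, 0, 0], 45], [[0, 0, 0], [0, 0, 0], 45]]}}

```text
t: 14.0
tcp_pos: [0.476, -0.1291, 0.021]
orientation: [0.885, 0.465, 0.0, 0.0]
wrist_force: [-4.1, 1.0, 9.1]
opening: 0.532
grasp_force: 30.0
```

{"fn": "carry_out", "kwargs": {"targets": [[[0, 0, 0.5], [0, 0, 0], 60], [[0, 0, 0], [0, 0, 0], 63], [[0, 0, 0], [0, 0, 0], 63], [[0, 0, 8], [0, 0, 0], 63], [[0, 0, 30], [0, 0, 0], 63]]}}

```text
t: 14.5
tcp_pos: [0.4745, -0.1286, 0.0577]
orientation: [0.885, 0.465, -0.001, -0.002]
wrist_force: [-0.9, -0.2, 0.4]
opening: 0.677
grasp_force: 0.0
```

{"fn": "carry_out", "kwargs": {"targets": [[[0, 0, 45], [0, 0, 0], 63], [[-25, -35, 30], [0, 0, 0], 63], [[-25, -35, 0], [0, 0, 0], 63], [[-25, -35, 0], [0, 0, 0], 63], [[0, 0, 0], [0, 0, 0], 63]]}}

```text
t: 15.0
tcp_pos: [0.4001, -0.2353, 0.1331]
orientation: [0.886, 0.463, -0.0, 0.001]
wrist_force: [-0.5, -0.1, 0.0]
opening: 0.677
grasp_force: 0.0
```

{"fn": "carry_out", "kwargs": {"targets": [[[0, -40, 0], [0, 0, 0], 63], [[0, -40, 0], [0, 0, 0], 63], [[0, 0, 0], [0, 0, 0], 63]]}}

```text
t: 15.3
tcp_pos: [0.4026, -0.3157, 0.1329]
orientation: [0.886, 0.464, 0.0, 0.001]
wrist_force: [-0.4, 0.6, 0.4]
opening: 0.678
grasp_force: 0.0
```

```bash
python3 - <<'E'
from h import *
s=state();print(s['t'],s['tcp_pos'],s['wrist_force'])
a=optics.camera('top');cv2.imwrite('pics/t6.png',cv2.resize(a[120:360,170:490],None,fx=2.5,fy=2.5,interpolation=cv2.INTER_CUBIC))
E
```

```text
15.3 [ 0.4026021  -0.31567474  0.132896  ] [-0.41295426  0.64284793  0.43494838]
```

View pics/t6.png

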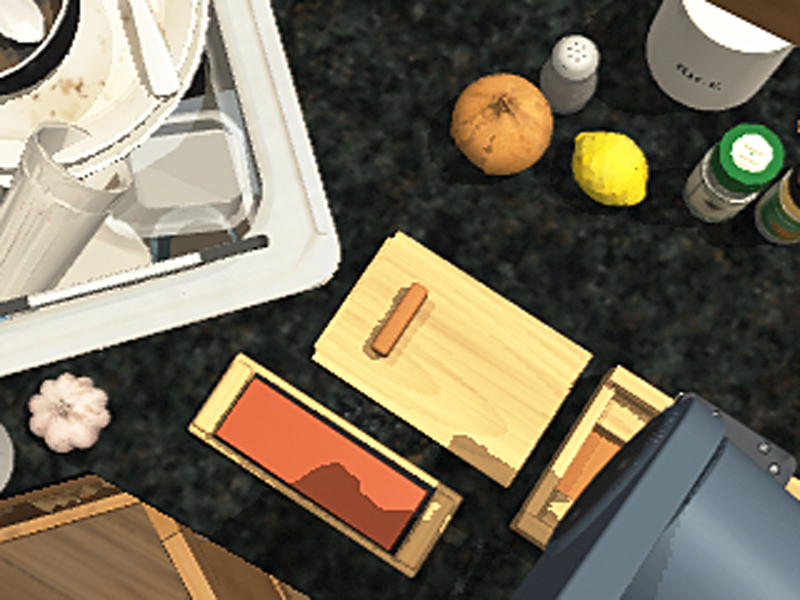

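The stone lies brown side up and square between the stops, with corners at (258,378), (433,487), (393,550) and (217,430). The lid is flat and handle up, clear of the base, box and sink, and the onion, lemon and garlic are in place.

```bash
python3 -c "
from plant import job_done;print(job_done())"
```

```text
the job is handed in; nothing more can be done
None
```

The job is handed in at about 15 s: the lid is flat and handle up beside the box, and the whetstone is brown side up between the base's stops, with the onion, lemon and garlic left where they were.

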